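Slide the board carrier home in the bench tester and bolt it in

TASK

First push the circuit-board carrier fully home into the bench tester. Then lock it there with the barrel bolt beside it: lift the bolt's handle up out of its notch, slide the bolt across through the carrier's keeper, and drop the handle down into the other notch so that it lies fully down. Leave the other things on the bench where they are, and let go of everything at the end.

Things in the scene. Friction and masses are not known exactly. Their poses are not given: they have to be found in the camera images.
- tester: Bench tester: grey plate 180 x 420 x 12 mm, fixed to the bench; origin on the bench. Own +x: the way the carrier goes in, roughly away from the robot; +y to the left seen from the robot; z up. Plate spans x -80..100, y -200..220 mm. Carrier at y -85 between rails, black end-stop block 58 mm high at its +x end. Bolt to its left, along y, in two steel blocks 67 mm high at y 49 and 183.
- bolt_axis (a point): Fixed point on the bolt's axis, half-way between the two notches, 50 mm above the bench (tester frame: x -20, y 110 mm). The axis runs along the tester's y. To its -x side stands the notched comb; on its +x side, and above 90 mm, all is free to move in.
- notch_open (a point): Fixed: middle of the top of the notch in which the handle lies at the start (withdrawn), 90 mm above the bench, tester y 140 mm. The comb is steel, 90 mm high, 20 mm thick (16 to 36 mm to -x of the bolt's axis); its notches are 16 mm wide, open upwards.
- notch_locked (a point): Fixed: middle of the top of the other notch (locked), 60 mm nearer to the carrier, tester y 80 mm. A solid tooth 44 mm wide stands between the two notches.
- carrier_lip (a point): Middle of the front face (robot's side) of the carrier's upright aluminium lip, 160 mm wide, from 14 to 62 mm above the bench; moves with the carrier. The carrier is an aluminium tray, 150 x 160 mm, with a green circuit board; at its left edge is the keeper, an aluminium arch 20 mm wide inside, through which the bolt's rod goes.
- carrier (a joint): How far the carrier is out, in m: 0 = fully home against its stop; up to 0.075 out towards the robot (tester's -x). It starts out. About 3 N of friction plus 8 N per m/s; stays where left. Unless it is home the rod hits the keeper's cheek and cannot pass; with the rod through the keeper it cannot come out.
- bolt (a joint): Travel of the bolt in m, growing to the tester's -y: about 0 = withdrawn, handle at the notch farther from the carrier; about 0.060 = locked, 14 mm rod through the keeper, handle at the nearer notch. Stops at -0.002 and 0.062; at either stop the handle can drop into the notch. About 2.5 N of friction; stays where left. Cannot slide while the handle lies in a notch.
- handle (a joint): Turn of the handle about the bolt's axis in rad: 0 = fully down in a notch, leaning to the tester's -x at 0.70 above level; 0.87 = upright; 1.40 = stop, leaning 0.53 past upright to +x, where it stays by its own weight. Clears the comb above 0.62. Let go short of upright it falls back (on the solid tooth it stops at about 0.6). Turns freely, 80 g.
- knob (a point): Centre of the black ball, 28 mm across, at the end of the handle, 70 mm from the bolt's axis; the arm is steel, 10 mm thick. Handle fully down: 95 mm above the bench, 54 mm to the tester's -x of the axis. Leaning on its stop past upright: 110 mm above the bench, 35 mm to +x of the axis.
- meter: Bystander: orange multimeter lying to the right of the tester, 180 x 88 x 36 mm, loose. Origin under its centre.
- driver: Bystander: screwdriver, 190 mm long, at most 35 mm high, lying loose in front of the bolt.
- bin: Bystander: empty blue parts bin, 130 x 90 x 55 mm, loose, to the left of the tester. Origin under its centre.
- reel: Bystander: grey solder reel, 64 mm across, 46 mm high, standing loose at the tester's right front. Origin under its centre.

How it is judged:
By the outcome, as a careful person would: the job done as asked, in the order asked, and still so for the second after the job is handed in, with the robot touching nothing.
It also fails if it takes over 50 s, if anything falls off the work surface, if the arm or the gripper's body presses on something with over 40 N, if the wrist force passes 120 N, or if a joint passes its speed limit or range.

ROBOT

A 6-joint arm with a two-finger parallel gripper is mounted at the origin on the work surface. World frame = base frame: x ahead of the robot, y to its left, z up, the work surface at z = 0. Lengths are in m, angles in rad, forces in N, time in s.
With the tool pointing down it reaches from about 0.35 to 0.725 m from the base axis. Payload 4.3 kg.
Tool frame: the origin (TCP) lies at the very end of the fingers, on their centre line; the grasp point (between the pads) lies 19 mm behind it; z points along the fingers, y is the line along which they close (so a half turn about z gives the same grasp; the last joint's range is limited). The gripper opens to 85 mm and grips with 20 to 120 N. Pads are 22 mm wide; open, the fingers measure 114 mm over their backs; the gripper's body (76 mm by 85 mm) begins 54 mm behind the grasp point. The pads swing forward as they close: fully open they stand 13 mm farther back than shut.
Start: joints at [-1.401, 0.377, 0.081, 1.274, 0, 1.46], TCP at [0.159, -0.553, 0.231] pointing down, gripper open.
Joint ranges: [-2.72, 2.72], [-0.84, 1.66], [-1.02, 1.22], [-1.77, 2.12], [-1.37, 1.28], [-3.14, 3.14]. Speed limits (rad/s): [2.57, 2.57, 3.14, 3.14, 3.14, 3.14].

INTERFACE

Orientations are given as a unit quaternion [w, x, y, z].
In Python, from bench import * gives the robot as it stands. The module is installed in compiled form; this text tells all that it offers. Calls block until the motion is done:
- move_to(position, orientation): joint-space move of the TCP to a pose.
- servo_line(position, rot=None, vel=0.15, contact_N=None): straight line of the TCP; rot=None keeps the orientation; vel is the mean speed in m/s. With contact_N (N) it stops when the force on the tool has changed by that much, and returns True; else False.
- move_joints(angles): joint-space move.
- gripper_to(opening): finger opening in m; the grip force is fixed at half the most; returns when the fingers have stopped.
- dwell(seconds).
- inverse_kinematics(position, orientation): joint angles nearest the present ones, or None.
- snapshot(name): name is "scene" or "top" or "wrist"; returns a dict with "frame" (420x560x3 uint8, red, green, blue), "depth" (420x560 float32, m along the optical axis (not along the pixel's ray), 0 where there is no reading), "fx", "fy", "cx", "cy" (pixels), "rvec" (rotation vector, rad) and "tvec" (3), from world to camera coordinates, as OpenCV has them; the wrist camera has in their place "T_tool_cam" (4x4, takes a point from camera to tool coordinates, whose origin is the TCP and whose axes are the flange's). Camera axes: x right, y down, z forward; pixel columns grow to the right and rows downward; lengths in m; the calibration is good to about 2 mm. The wrist camera is an equidistant fisheye: a pixel r from the principal point sees the ray r / f radians off the axis. A picture is of the moment at which its call begins: read the wrist's pose just before it.
A pose or a line that the arm cannot do raises PlanningError and nothing moves.
- hand_in(): hands the job in; it is judged then, once.
Trained networks look in a picture, given as the dict that the camera call returned (one of the last four; its "shot" number tells which), for a name from the list of things; names that differ only in an ending like _2 or _b are one class to them, and where a whole thing is asked for, a point or a joint stands for the part that bears it (a point fixed in the world has none). Each returns a list of dicts, best first, with "conf" (0 to 1); they miss things now and then, are a little off and sometimes report something else, mostly with a low value. They report only what shows in the picture. A call takes as long as a camera call.
- spot_in(thing, picture): "point" ([x, y, z] in m, in the coordinates of the camera as it stood for that picture, good to about 4 mm: the middle of the surface that is visible of it).
Readings, each from a call of its own:
- get_clock(): time.
- get_qpos(): joint angles.
- get_qd(): joint speeds.
- get_effort(): joint torques, N m.
- get_tcp_pos(): TCP position.
- get_eef_rot(): TCP orientation.
- get_wrist_force(): force on the tool from outside, world axes, zero at the start.
- get_wrist_torque(): the same for the moment, N m.
- get_finger_gap(): finger opening in m.
- get_finger_force(): force on a finger pad.
Only numpy, scipy, OpenCV 4.12 (cv2) and the standard library are available. Lean on these libraries where they do the work, as an engineer would, in place of code of your own. Each camera call takes 0.05 s, during which the arm holds its last target. There are 200 camera calls.

## Working session

There is one attempt and no reset: what is moved stays moved. The work goes in short steps, each a Python script; the robot and the scene stay as the last script left them, time stands still between calls to the robot, and variables do not carry over. Pictures are saved under pics/ and viewed, at most 10 in all, crops included, and the job is handed in when it is done.

```bash
mkdir -p pics
cat > h.py <<'E'
from bench import *
import numpy as np, cv2
from scipy.spatial.transform import Rotation as R
def cam2w(s,p):
    Rm=cv2.Rodrigues(np.array(s["rvec"],float))[0]; return Rm.T@(np.array(p)-np.array(s["tvec"]).ravel())
def cloud(s):
    d=s["depth"]; v,u=np.indices(d.shape)
    P=np.stack([(u-s["cx"])/s["fx"]*d,(v-s["cy"])/s["fy"]*d,d],-1)
    Rm=cv2.Rodrigues(np.array(s["rvec"],float))[0]
    W=(P-np.array(s["tvec"]).ravel())@Rm; W[d==0]=np.nan; return W
def save(s,n): cv2.imwrite("pics/"+n,s["frame"][:,:,::-1])
E
python3 - <<'E'
from h import *
for c in ["top","scene"]:
    s=snapshot(c); save(s,c+".png")
    for t in ["tester","carrier_lip","carrier","bolt","handle","knob","meter","driver","bin","reel"]:
        r=spot_in(t,s); print(c,t,[(np.round(cam2w(s,q["point"]),4),round(q["conf"],2)) for q in r[:2]])
    np.save(c+"_W.npy",cloud(s))
print(get_clock(),get_eef_rot(),get_tcp_pos())
E
```

```text
top tester [(array([ 0.5699, -0.1018,  0.021 ]), 0.58)]
top carrier_lip [(array([ 0.4812, -0.1435,  0.03  ]), 0.57)]
top carrier [(array([ 0.4826, -0.1413,  0.0254]), 0.75)]
top bolt [(array([0.5811, 0.053 , 0.0512]), 0.98)]
top handle [(array([0.5517, 0.0635, 0.1054]), 0.57)]
top knob [(array([0.5545, 0.0628, 0.1004]), 0.59)]
top meter [(array([ 0.4939, -0.3813,  0.0383]), 0.67)]
top driver [(array([ 0.4909, -0.3815,  0.0396]), 0.24), (array([0.5486, 0.0619, 0.1024]), 0.18)]
top bin [(array([0.6954, 0.2313, 0.0044]), 0.59)]
top reel [(array([ 0.3433, -0.3054,  0.0492]), 0.76), (array([ 0.5663, -0.0976,  0.0189]), 0.18)]
scene tester [(array([ 0.3542, -0.2941,  0.0317]), 0.62), (array([ 0.5985, -0.048 ,  0.02  ]), 0.59)]
scene carrier_lip [(array([ 0.4973, -0.1291,  0.0328]), 0.58)]
scene carrier [(array([ 0.4955, -0.1334,  0.0292]), 0.9), (array([0.6924, 0.2322, 0.0303]), 0.67)]
scene bolt [(array([0.5877, 0.0628, 0.0584]), 0.61)]
scene handle [(array([0.5659, 0.0639, 0.0857]), 0.79)]
scene knob [(array([0.5632, 0.0682, 0.0846]), 0.59)]
scene meter [(array([ 0.5181, -0.3756,  0.0323]), 0.75)]
scene driver [(array([0.4791, 0.0808, 0.0173]), 0.65), (array([ 0.5914, -0.0515,  0.0123]), 0.41)]
scene bin [(array([0.6896, 0.2325, 0.0303]), 0.92)]
scene reel [(array([ 0.3571, -0.2917,  0.0304]), 0.82)]
1.1 [ 4.25786524e-05  9.90232053e-01  1.39429119e-01 -4.21353853e-06] [ 0.15877725 -0.55268335  0.23131502]
```

View pics/top.png

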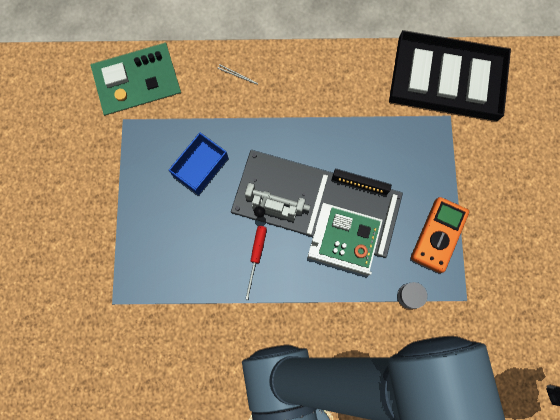

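View pics/scene.png

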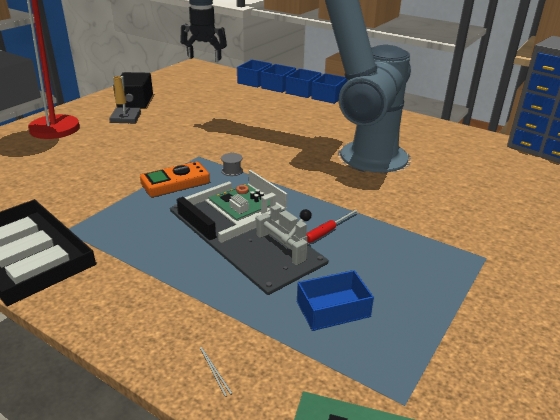

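The pictures show the plate with corners near (250,150), (402,190), (388,257) and (232,212) in the top view. The knob is at (260,212), the driver handle lies just in front at (260,240), and the carrier lip runs from (308,262) to (370,274). Next I'll fit the tester frame to the depth data.

Run:
```python
from h import *
from scipy.optimize import least_squares
import cv2
W=np.load("top_W.npy"); f=cv2.imread("pics/top.png").astype(int)
# plate mask: dark gray, z~12mm
sp=f.max(-1)-f.min(-1)
z=W[...,2]
m=(sp<14)&(f.max(-1)<110)&(z>0.005)&(z<0.02)&(W[...,0]>.4)&(W[...,0]<.75)&(W[...,1]<.2)&(W[...,1]>-.3)
m=cv2.morphologyEx(m.astype(np.uint8),cv2.MORPH_OPEN,np.ones((3,3)))
n,l,st,_=cv2.connectedComponentsWithStats(m); print(st[1:][:, [0,1,2,3,4]].tolist())
P=W[m>0][:,:2]; hull=cv2.convexHull((P*1000).astype(np.float32)); r=cv2.minAreaRect(hull); print("rect",r,cv2.boxPoints(r))
for name in ["top","scene"]:
    V=np.load(name+"_W.npy"); z=V[...,2]
    k=(z>.060)&(z<.073)&(V[...,0]>.45)&(V[...,0]<.7)&(V[...,1]<.2)&(V[...,1]>-.25)
    n,l,st,_=cv2.connectedComponentsWithStats(k.astype(np.uint8))
    for i in range(1,n):
        if st[i,4]>5: print(name,st[i].tolist(),np.round(np.median(V[l==i],0),4))
```

```text
[[233, 151, 168, 83, 5333], [383, 196, 18, 61, 236]]
rect ((585.6951293945312, -77.73077392578125), (418.48724365234375, 178.70916748046875), 72.69422149658203) [[ 438.1416   -250.92169 ]
 [ 608.76074  -304.08252 ]
 [ 733.24866    95.460144]
 [ 562.6295    148.62097 ]]
top [334, 171, 7, 3, 8] [ 0.6522 -0.1267  0.0613]
top [368, 180, 8, 7, 17] [ 0.6217 -0.2175  0.0614]
top [245, 183, 10, 14, 93] [0.6076 0.0967 0.0653]
top [378, 184, 7, 3, 9] [ 0.6166 -0.2376  0.0614]
top [261, 193, 8, 10, 24] [0.5856 0.0565 0.0648]
top [296, 197, 9, 14, 93] [ 0.5682 -0.0312  0.0664]
top [252, 204, 5, 3, 8] [0.5674 0.0829 0.0648]
top [283, 206, 4, 5, 8] [0.5606 0.0064 0.062 ]
top [268, 209, 6, 3, 7] [0.5551 0.0416 0.0647]
top [275, 210, 6, 3, 7] [0.551  0.0266 0.0641]
top [289, 215, 6, 2, 7] [ 0.5389 -0.0081  0.0653]
top [312, 227, 11, 16, 87] [ 0.4888 -0.0715  0.0694]
scene [261, 193, 15, 9, 86] [ 0.4965 -0.0687  0.068 ]
scene [256, 213, 24, 9, 120] [ 0.5669 -0.0233  0.065 ]
scene [279, 220, 28, 19, 151] [0.581  0.0608 0.0669]
scene [292, 239, 15, 10, 87] [0.6162 0.0991 0.0648]
```

```bash
cat >> h.py <<'E'
yaw=np.radians(-17.3); T0=np.array([.5732,-.0843,0])
Rt=R.from_euler("z",yaw).as_matrix()
def t2w(p): return T0+Rt@np.array(p,float)
def w2t(p): return (np.array(p)-T0)@Rt
def down(s=1):
    y=s*Rt[:,1]; z=np.array([0,0,-1.]); q=R.from_matrix(np.stack([np.cross(y,z),y,z],1)).as_quat(); return q[[3,0,1,2]]
E
python3 - <<'E'
from h import *
for n in ["top","scene"]:
    V=w2t(np.load(n+"_W.npy"))
    k=(V[...,2]>.045)&(V[...,2]<.068)&(abs(V[...,1]+.085)<.06)&(V[...,0]<0)&(V[...,0]>-.25)
    print(n,k.sum(),np.round(np.nanpercentile(V[k],[2,25,50,75,98],axis=0),4).tolist())
for s in (1,-1): print(s,np.round(inverse_kinematics(t2w([-.2,-.085,.15]),down(s)),3), np.round(inverse_kinematics(t2w([-.074,.14,.2]),down(s)),3))
E
```

```text
top 425 [[-0.1381, -0.1392, 0.0455], [-0.1347, -0.0851, 0.0494], [-0.0803, -0.0704, 0.0541], [-0.0294, -0.0557, 0.0598], [-0.0142, -0.032, 0.0655]]
scene 352 [[-0.1343, -0.1389, 0.0451], [-0.1291, -0.0867, 0.0489], [-0.1261, -0.0678, 0.0533], [-0.0235, -0.0495, 0.0564], [-0.0098, -0.0318, 0.0624]]
1 [-0.459  0.02  -0.586  0.965  0.    -0.157] [ 0.015  0.334 -0.063  1.174  0.     0.317]
-1 [-0.459  0.02  -0.586  0.965  0.     2.984] [ 0.015  0.334 -0.063  1.174  0.    -2.825]
```

Run:
```python
from h import *
gripper_to(0.0)
move_to(t2w([-.185,-.085,.15]),down())
servo_line(t2w([-.185,-.085,.034]),vel=.12)
print(servo_line(t2w([-.09,-.085,.034]),vel=.06,contact_N=25), w2t(get_tcp_pos()),get_wrist_force())
print(servo_line(t2w([-.04,-.085,.034]),vel=.025,contact_N=18), w2t(get_tcp_pos()),get_wrist_force(),get_clock())
s=snapshot("top"); save(s,"push.png")
```

```text
False [-0.08996798 -0.08511192  0.03412821] [-3.00856818  0.72273794 -0.79256342]
True [-0.08463204 -0.08486396  0.03297807] [0.60387017 0.93435172 0.62239102] 7.2833
```

Run:
```python
from h import *
print(servo_line(t2w([-.04,-.085,.034]),vel=.02,contact_N=25), w2t(get_tcp_pos()),get_wrist_force())
servo_line(t2w([-.13,-.085,.034]),vel=.15)
servo_line(t2w([-.13,-.085,.2]),vel=.2)
gripper_to(.06)
move_to(t2w([-.10,.14,.24]),down())
p,q=get_tcp_pos(),get_eef_rot()
s=snapshot("wrist"); save(s,"wrist.png")
M=R.from_quat(np.array(q)[[1,2,3,0]]).as_matrix(); T=np.array(s["T_tool_cam"])
for t in ["knob","handle","carrier_lip","carrier"]:
    for r in spot_in(t,s)[:2]:
        c=(T@np.r_[r["point"],1])[:3]; print(t,np.round(w2t(p+M@c),4),round(r["conf"],2))
s=snapshot("top"); im=s["frame"][130:300,210:410,::-1]; cv2.imwrite("pics/push2.png",cv2.resize(im,None,fx=4,fy=4)[:600])
V=w2t(cloud(s)); k=(V[...,2]>.045)&(V[...,2]<.068)&(abs(V[...,1]+.085)<.06)&(V[...,0]<-.03)&(V[...,0]>-.25)
print(np.round(np.nanpercentile(V[k],[2,25,50,75,98],axis=0),4).tolist(),get_clock())
np.save("w.npy",np.r_[p,q])
```

```text
True [-0.08528942 -0.0843767   0.03044282] [ 0.08238177 -0.11081809  0.25112955]
knob [-0.0696  0.1394  0.1055] 0.81
handle [-0.067   0.1358  0.1014] 0.85
carrier_lip [-0.0181 -0.0715  0.0265] 0.78
carrier_lip [-0.0684  0.1385  0.1015] 0.75
carrier [-0.014  -0.0696  0.0258] 0.96
[[-0.0742, -0.1416, 0.0457], [-0.0733, -0.1123, 0.055], [-0.0719, -0.0828, 0.0606], [-0.0693, -0.0583, 0.0627], [-0.0371, -0.0275, 0.0662]] 11.5417
```

View pics/wrist.png

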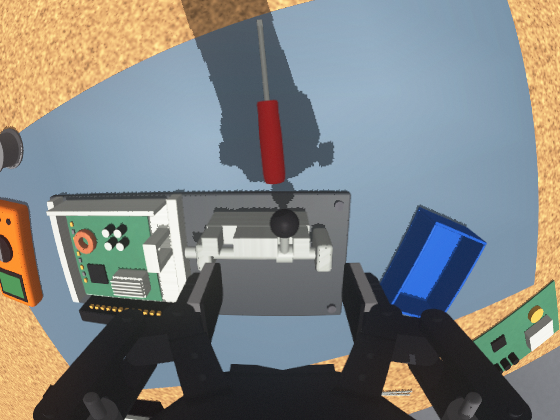

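View pics/push2.png

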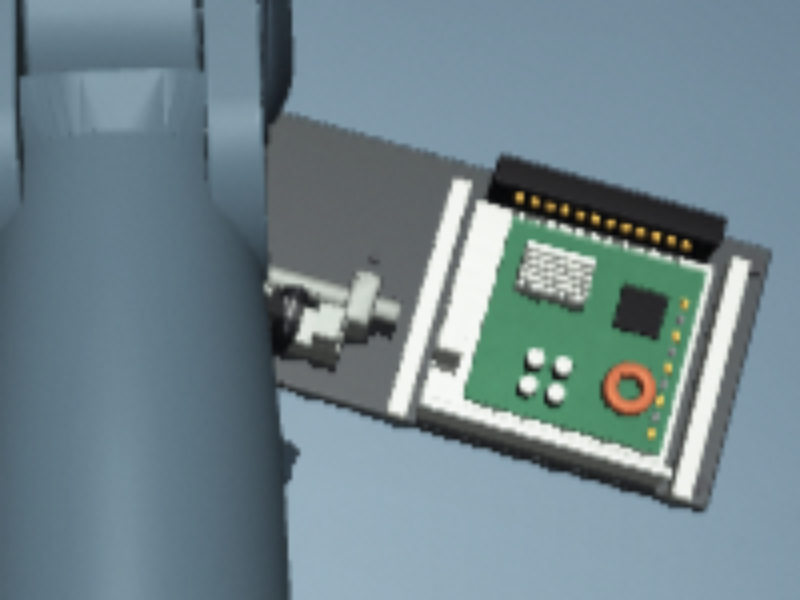

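The carrier sits against the black end-stop with the lip at tester x of about -74 mm, and both pushes stopped at the same place. In the wrist picture the keeper at (155,250) lines up with the rod end at (188,252), and the knob at (285,222) is where I expected it. Next I'll grip the knob and lift it along its arc.

```bash
cat >> h.py <<'E'
def kn(th,y,dz=-.010): a=.70+th; return t2w([-.020-.070*np.cos(a),y,.050+.070*np.sin(a)+dz])
E
python3 - <<'E'
from h import *
servo_line(kn(0,.14)+[0,0,.05],vel=.2)
print(servo_line(kn(0,.14),vel=.06,contact_N=8))
gripper_to(.0); print("gap",get_finger_gap(),get_finger_force(),w2t(get_tcp_pos()),get_wrist_force())
for th in (.15,.3,.45,.6,.75,.9):
    servo_line(kn(th,.14),vel=.05); print(th,np.round(get_wrist_force(),1),round(get_finger_gap(),4))
p,q=get_tcp_pos(),get_eef_rot()
s=snapshot("wrist"); save(s,"lift.png"); print(w2t(p),get_clock())
E
```

```text
False
gap 0.024384839952441506 58.65923523902893 [-0.07321713  0.14025509  0.08585696] [-1.06400726  1.03541416  5.27927997]
0.15 [-1.6  3.7 -0.3] 0.0251
0.3 [ 5.7 -0.5 -8.3] 0.0247
0.45 [  7.2  -0.6 -14. ] 0.0246
0.6 [-0.1  0.2  0. ] -0.0001
0.75 [-0.6  0.3 -0.2] -0.0002
0.9 [1.2 0.1 0.7] 0.0001
[-0.0176174   0.1399829   0.10991345] 15.8417
```

View pics/lift.png

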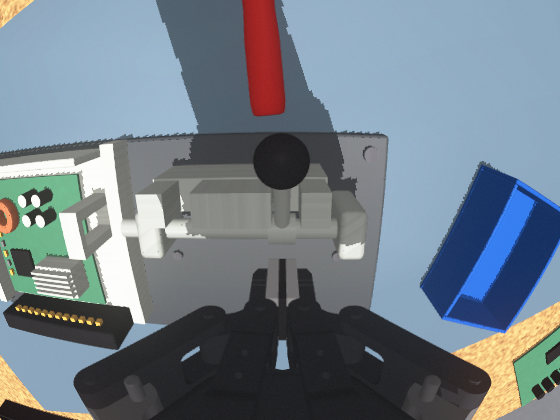

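The grip slipped off the ball: the knob at (281,160) is back down in its notch and the fingers are empty. Gripping isn't needed, because the handle rests past upright by itself. I'll push it over with closed fingertips along the arc instead.

Run:
```python
from h import *
y=.14
p=w2t(get_tcp_pos()); servo_line(t2w([p[0],y,.15]),vel=.2)
servo_line(t2w([-.108,y,.15]),vel=.2); servo_line(t2w([-.108,y,.086]),vel=.12)
# contact point on the knob's left side, turned rigidly about the axis
c0=np.array([-.0535-.014,.045])
for th in np.arange(0,1.01,.1):
    c=np.array([[np.cos(th),np.sin(th)],[-np.sin(th),np.cos(th)]])@c0
    servo_line(t2w([-.020+c[0]-.011,y,.050+c[1]-.010]),vel=.06)
    if th>.05: print(round(th,1),np.round(get_wrist_force(),1))
p=w2t(get_tcp_pos()); servo_line(t2w([p[0]+.03,y,p[2]]),vel=.05)
print(w2t(get_tcp_pos()),get_wrist_force())
servo_line(t2w([-.08,y,.16]),vel=.2); servo_line(t2w([-.09,.14,.24]),vel=.2)
p,q=get_tcp_pos(),get_eef_rot()
s=snapshot("wrist"); save(s,"lift2.png")
M=R.from_quat(np.array(q)[[1,2,3,0]]).as_matrix(); T=np.array(s["T_tool_cam"])
for r in spot_in("knob",s)[:2]:
    print(np.round(w2t(p+M@(T@np.r_[r["point"],1])[:3]),4),round(r["conf"],2))
print(get_clock())
```

```text
0.1 [-2.6 -0.4  2. ]
0.2 [-1.5  0.9  0.8]
0.3 [ 0.1 -0.9  0.3]
0.4 [-0.2  0.1 -0.7]
0.5 [ 0.   0.6 -0.5]
0.6 [-2.2  0.5  0.8]
0.7 [ 0.7 -0.2 -0.6]
0.8 [-1.   0.5 -0.5]
0.9 [ 0.2 -0.7  0.8]
1.0 [ 0.1 -0.8 -0.3]
[0.00052961 0.13998838 0.1211538 ] [-1.19053692  0.2592468   2.18326938]
[ 0.0202 -0.2838  0.0309] 0.72
[0.0211 0.34   0.0261] 0.61
22.625
```

View pics/lift2.png

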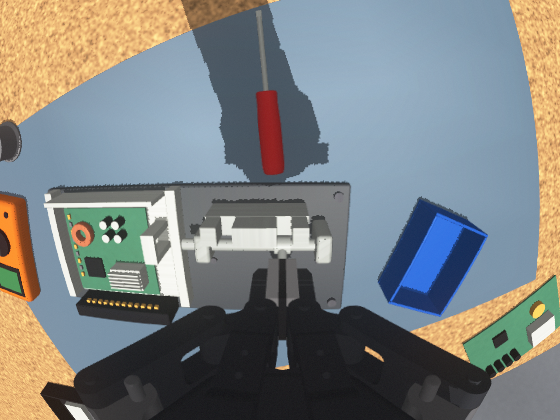

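The handle has left the notch and leans past upright; its arm shows at (282,255), with the knob hidden under the fingers. Next comes the slide, then flipping the handle back.

Run:
```python
from h import *
servo_line(t2w([.015,.192,.16]),vel=.25); servo_line(t2w([.015,.192,.099]),vel=.15)
print(servo_line(t2w([.015,.105,.099]),vel=.06,contact_N=25),w2t(get_tcp_pos()),get_wrist_force())
print(servo_line(t2w([.015,.070,.099]),vel=.03,contact_N=12),w2t(get_tcp_pos()),get_wrist_force())
servo_line(t2w([.015,.125,.13]),vel=.2); servo_line(t2w([-.09,.11,.24]),vel=.25)
p,q=get_tcp_pos(),get_eef_rot()
s=snapshot("wrist"); save(s,"slide.png"); print(get_clock())
```

```text
False [0.01512886 0.10704073 0.09926068] [2.86470936 7.22110326 0.16201138]
True [0.01503325 0.10741958 0.09927106] [2.81041692 4.33828487 0.98761085]
27.0667
```

View pics/slide.png

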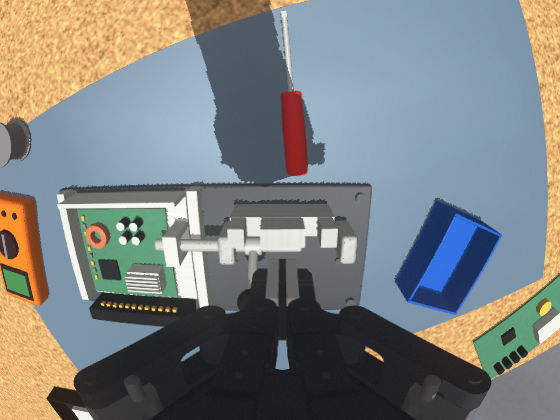

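The rod now runs through the keeper, with its tip at (162,244). The handle hub at (253,245) is at the locked end, and the bolt stopped against its end stop. Now I'll tip the handle back over into the locked notch.

Run:
```python
from h import *
y=.079
servo_line(t2w([.055,y,.18]),vel=.3); servo_line(t2w([.055,y,.104]),vel=.15)
servo_line(t2w([.02,y,.110]),vel=.08); print(get_wrist_force())
print(servo_line(t2w([-.010,y,.112]),vel=.05,contact_N=15),w2t(get_tcp_pos()),get_wrist_force())
servo_line(t2w([.0,y,.17]),vel=.2); servo_line(t2w([-.09,.11,.24]),vel=.25)
p,q=get_tcp_pos(),get_eef_rot()
s=snapshot("wrist"); save(s,"flip.png"); 
M=R.from_quat(np.array(q)[[1,2,3,0]]).as_matrix(); T=np.array(s["T_tool_cam"])
for r in spot_in("knob",s)[:3]:
    print(np.round(w2t(p+M@(T@np.r_[r["point"],1])[:3]),4),round(r["conf"],2))
print(get_clock())
```

```text
[-0.70580628  0.03063356  0.47374262]
False [-0.0099405   0.07903088  0.11209823] [ 1.02060295 -1.07905259  0.08170543]
[-0.0692  0.0791  0.0995] 0.82
30.9167
```

View pics/flip.png

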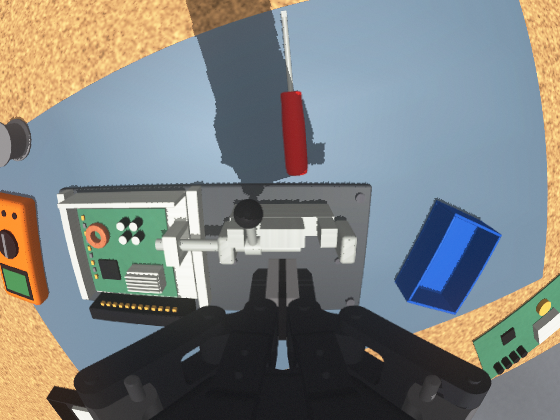

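The knob at (248,213) reads tester (-69, 79, 99) mm, which matches its fully-down reading in the first notch. I'll give it one light press to make sure, back off, and hand in.

Run:
```python
from h import *
servo_line(t2w([-.076,.079,.14]),vel=.2)
print(servo_line(t2w([-.076,.079,.100]),vel=.03,contact_N=6),w2t(get_tcp_pos()))
servo_line(t2w([-.076,.079,.24]),vel=.2)
dwell(.3); print(get_clock(),get_wrist_force()); print(hand_in())
```

```text
True [-0.07627071  0.07900464  0.10867352]
33.6833 [1.02402967 0.38288487 0.2240083 ]
the job is handed in; nothing more can be done
None
```

The job is handed in at 33.7 s: the carrier is home against its stop, the bolt runs through the keeper, the handle lies down in the locked notch, and the robot is clear of everything.

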